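# Switch on the repaired fan heater and check its outlet with the thermometer

### The arm

A 7-joint arm with a two-finger parallel gripper is mounted at the origin on the work surface. World frame = base frame: x ahead of the robot, y to its left, z up, the work surface at z = 0. Lengths are in mm, angles in rad, forces in N, time in s.
With the tool pointing down it reaches from about 425 to 950 mm from the base axis. Payload 4.7 kg.
Tool frame: the origin (TCP) lies on the centre line of the jaws, within the pads' length; the fingertips stand 17 mm ahead of it and the grasp point (between the pads) lies 2 mm behind it; z points along the fingers, y is the line along which they close (so a half turn about z gives the same grasp; the last joint's range is limited). The gripper opens to 87 mm and grips with 3 to 60 N. Pads are 19 mm wide; open, the fingers measure 117 mm over their backs; the gripper's body (75 mm by 190 mm) begins 51 mm behind the grasp point.
Start: joints at [-1.321, 0.469, -0.049, 1.532, 0.024, 1.141, -0.082], TCP at [185.72, 648.965, 239.573] pointing down, gripper open.
Joint ranges: [-2.59, 2.59], [-0.33, 1.99], [-1.39, 1.29], [0.1, 2.45], [-1.04, 4.18], [0.21, 1.99], [-2.66, 2.66]. Speed limits (rad/s): [2.57, 2.57, 3.14, 3.14, 3.14, 3.14, 3.14].

### API

Orientations are given as a unit quaternion [x, y, z, w].
In Python, from workcell import bot gives the robot as it stands.
- The arm moves only by the shell command python3 -m jog 'ROWS'. ROWS is a JSON object of lists of equal length, an entry for each row: "delta_rot": the turn, a rotation vector about the tool's x, y, z scaled (see below), a list of three; "dp": the shift along the tool's x, y, z scaled (see below), a list of three; "hand": the closure, from 0 (fully open) to 1 (shut). A call has 1 to 5 rows; each row is the pose to reach, as a shift and turn from the pose commanded when the call began, along the tool's axes at that moment; what a row does not reach only later rows make up. The controller multiplies each number of a shift by 0.5 m and each number of a turn by 2 rad. A row lasts 1/12 s, in which the tool goes at most 41.7 mm and 7.16 degrees, less where a joint would pass 70% of its speed; a pose out of reach is approached as far as the arm can. A call with a number of a shift or a turn outside -1 to 1 is refused whole. A call with a gripper value outside its range is refused whole. The fingers move at their own pace and stop on an object; the grip force is fixed at half the most. Time passes only in rows, so rows that repeat a pose let the fingers close. It gives the time, the measured TCP pose, the force, the opening and the grip force at its end, in the units of the state.
- bot.state(): the state, without advancing time (a new reading comes with each control period).
- bot.capture(name): name is "scene" or "top" or "wrist"; returns a dict with "frame" (420x560x3 uint8, red, green, blue), "camera_matrix" (3x3 intrinsics, pixels), "xyz" and "orientation" of the camera in the world; the wrist camera has in their place "hand_eye" (4x4, takes a point from camera to tool coordinates, whose origin is the TCP and whose axes are the flange's). Camera axes: x right, y up, looking along -z (the intrinsics and any distortion apply to the point x, -y, -z); pixel columns grow to the right and rows downward; lengths in mm; the calibration is good to about 2 mm. The wrist camera is an equidistant fisheye: a pixel r from the principal point sees the ray r / f radians off the axis. A picture is of the moment at which its call begins: read the wrist's pose just before it. There is no depth.
- bot.job_done(): hands the job in; it is judged then, once.
Trained networks look in the newest picture that a camera, given by its name, has taken for a name from the list of things; names that differ only in an ending like _2 or _b are one class to them, and where a whole thing is asked for, a point or a joint stands for the part that bears it (a point fixed in the world has none). Each returns a list of dicts, best first, with "confidence" (0 to 1); they miss things now and then, are a little off and sometimes report something else, mostly with a low value. They report only what shows in the picture. A call takes as long as a camera call. They do not tell look-alikes from the thing itself.
- bot.find_in(camera, target): "box" ([left, top, right, bottom] in pixels, round what is visible of it).
The state is a dict: "clock": time; "joint_pos": joint angles; "dq": joint speeds; "tau": joint torques, N m; "position": TCP position; "orientation": TCP orientation; "ft_force": force on the tool from outside, world axes, zero at the start; "ft_torque": the same for the moment, N m; "grip_width": opening from 0.0 (shut) to 1.0 (fully open); "gripper_force": force on a finger pad.
Only numpy, scipy, OpenCV 4.12 (cv2) and the standard library are available. Lean on these libraries where they do the work, as an engineer would, in place of code of your own. Each camera call takes 0.05 s, during which the arm holds its last target. There are 200 camera calls.

### The job

Switch the repaired fan heater on: press the spring-loaded grip on its top down, slide it out of its off position towards the end with the longer marks, and leave it where it clicks fully up into the hidden catch, without forcing it against the catch. Then pick up the infrared thermometer, aim its lens squarely at the middle of the heater's outlet grille from about 10 cm away, hold it still there for 2 seconds, and lay it on its side again, without dropping it, near the middle of its mat. Leave the tin, screwdriver, bottle and bowl alone.

Things in the scene. Friction and masses are not known exactly. Their poses are not given: they have to be found in the camera images.
- heater: White fan heater, a rounded box 210 (its x) x 140 (its y) x 180 mm high, fixed to the table. Origin: centre of its underside. Its x runs along the slot on its top, from off to on; its +y face carries the outlet grille.
- panel (a point): Off end of the grip's travel, on the heater's top panel (heater frame: x -65, y 0, z 181 mm); same axes as the heater. The slot runs 130 mm from here along +x, with marks beside it that grow longer towards the on end. The grip starts 0 to 12 mm from here, standing up, with free play up to somewhere between 22 and 48 mm; to go on it must be pressed down more than 5 mm.
- slide_grip: White grip on the slot, a block 22 (x, along the slot) x 20 (y) mm, reaching from 4 to 26 mm above its origin; axes as the heater. Origin: level with the heater's top surface when the grip stands fully up. It can be pressed down 8 mm against a spring (6 N at the top, 10 N at the bottom). Released past the off position, it rides 5 mm low under a plate, sliding with about 3 to 5 N.
- on_end (a point): On end of the grip's travel, 130 mm from panel. The one catch is hidden under the panel, its middle 14 to 44 mm before this point (86 to 116 mm from panel; differs each time). It is 12 mm long for a lug of 8 mm: a grip that is free to rise springs fully up there and is stopped both ways; past it the grip stays low. Over 45 N against the catch is forcing it.
- grip_top (a point): Centre of the top of the slide grip; 206 mm above the heater's underside when the grip stands fully up, 201 mm while it rides low under the plate.
- outlet (a point): Middle of the outlet grille (150 mm wide, 110 mm high) on the heater's +y face, 100 mm above the table. Same axes as the heater: +y points out of the outlet.
- thermometer: Infrared thermometer, pistol-shaped, 200 g, lying on its side: grey barrel along its x from -60 to +65 mm, 36 mm wide (y) and 36 mm high, then a tapered black nose with the lens to x = +90 mm; black handle 32 x 30 mm from the rear of the barrel (x -58 to -26 mm) out to y = -98 mm. Origin: underside of the barrel's axis; z up.
- lens (a point): Lens at the front end of the thermometer, on the barrel's axis (x 90, y 0, z 18 mm in its frame); its x axis is the line of aim.
- barrel (a point): Place to grip the thermometer: on the barrel's axis, 20 mm ahead of its origin, 46 mm ahead of the handle; the fingers close along the thermometer's y on 36 mm.
- mat: Thin blue service mat 240 x 240 x 3 mm, fixed. Origin: centre of its underside.
- tin: Bystander: steel tin 64 mm across, 30 mm high. Origin at its underside.
- screwdriver: Bystander: screwdriver 200 mm long, lying. Origin at its middle, underside.
- bottle: Bystander: glass bottle 62 mm across, 200 mm high. Origin at its underside.
- bowl: Bystander: steel bowl 100 mm across, 35 mm high. Origin at its underside.
Not all that is in view belongs to the job. Of the things that look like the thermometer, the largest one is meant.

How it is judged (in metres and radians):
On the way, in this order (a step that is already met when the one before it is completed fails the run):
1. the slide grip stands fully up in the on catch, let go of (z of grip_top in the frame of heater above 0.2045 m and x of grip_top in the frame of heater above 0.012 m and contact force between the fingers and slide_grip below 0.1 N), for 0.3 s.
2. the held thermometer's lens is 50 to 170 mm from the outlet, its line of aim passes within 30 mm of the grille's middle and within 0.35 rad of square to it, held still for 1.2 s (x of outlet in the frame of lens between 0.05 and 0.17 m and y of outlet in the frame of lens between -0.03 and 0.03 m and z of outlet in the frame of lens between -0.03 and 0.03 m and y of lens in the frame of outlet above 0.03 m and angle between the x axis of thermometer and the y axis of heater, either way round below 0.35 rad and linear speed of thermometer below 0.03 m/s and angular speed of thermometer below 0.2 rad/s and contact force between the fingers and thermometer above 1 N), for 1.2 s.
At the end, for the whole second after the job is handed in: The slide grip stands fully up (within 1.5 mm) in the on catch, more than 77 mm from the off end; the thermometer lies on its side, at rest and released, its barrel point within 90 mm of the middle of the mat (z of grip_top in the frame of heater above 0.2045 m and x of grip_top in the frame of heater above 0.012 m and horizontal distance between barrel and mat below 0.09 m and height (world z) of thermometer below 0.008 m and angle between thermometer's own z axis and vertical below 0.1 rad and linear speed of thermometer below 0.02 m/s and contact force between the fingers and thermometer below 0.1 N); the robot touches nothing.
It fails at once if the grip is forced against the catch (more than 45 N) (contact force between slide_grip and heater above 45 N).
It fails at once if the thermometer is dropped (moves faster than 0.6 m/s while not held) (contact force between the fingers and thermometer below 0.05 N and linear speed of thermometer above 0.6 m/s).
It fails at once if the tin, screwdriver, bottle or bowl is moved more than 30 mm (distance of any of tin, screwdriver, bottle, bowl from where it was at the start of the episode above 0.03 m).
It also fails if it takes over 64 s, if anything falls off the work surface, if the arm or the gripper's body presses on something with over 40 N, if the wrist force passes 120 N, or if a joint passes its speed limit or range.

## Working session

There is one attempt and no reset: what is moved stays moved. The work goes in short steps, Python scripts to look and compute and a shell command to move; the robot and the scene stay as the last step left them, time stands still between calls to the robot, and variables do not carry over. Pictures are saved under pics/ and viewed, at most 10 in all, crops included, and the job is handed in when it is done.

```bash
mkdir -p pics; ls
python3 - <<'E'
from workcell import bot
import cv2
s=bot.state(); print(s)
for n in ("scene","top"):
    c=bot.capture(n); cv2.imwrite(f"pics/{n}0.png",c["frame"][:,:,::-1]); print(n,c["camera_matrix"],c["xyz"],c["orientation"],[k for k in c])
    for t in ("heater","slide_grip","thermometer","mat","tin","screwdriver","bottle","bowl"):
        print(t,[( [round(v) for v in d["box"]],round(d["confidence"],2)) for d in bot.find_in(n,t)])
E
```

```text
pics
{'clock': 0.0, 'joint_pos': array([-1.32090144,  0.46945214, -0.04859212,  1.53371586,  0.02413165,
        1.14099217, -0.08231017]), 'dq': array([ 0.00037646,  0.0004588 ,  0.00112656, -0.00019674, -0.00108665,
        0.00096391, -0.00039485]), 'tau': array([-6.00530416e-05, -5.07974124e+01, -8.10231362e-02, -2.36157382e+01,
       -6.13384880e-02,  3.79120919e-02,  1.74404076e-04]), 'position': array([185.5988033 , 648.38200878, 238.48290101]), 'orientation': array([ 1.38930202e-01,  9.90301680e-01, -9.86632848e-04, -8.62175247e-05]), 'ft_force': array([ 0.00614289, -0.10242792, -0.12872653]), 'ft_torque': array([ 0.02054401, -0.01603838, -0.01436139]), 'gripper_force': 0.0, 'grip_width': 0.9993605488912064}
scene [[396.40020665   0.         276.980212  ]
 [  0.         396.40020665 215.61822539]
 [  0.           0.           1.        ]] [1062.09172061 -734.67019716  887.84987603] [0.39035408 0.14536094 0.29776283 0.858971  ] ['frame', 'camera_matrix', 'xyz', 'orientation']
heater [([211, 207, 306, 308], 0.79)]
slide_grip []
thermometer [([327, 172, 355, 200], 0.81), ([262,
[... 273 characters left out ...]
285.60636467]
 [  0.         438.61191947 211.86745472]
 [  0.           0.           1.        ]] [ 300.8924215   -73.55220245 1441.22191743] [-0.07097988  0.05679142  0.71435524 -0.69385386] ['frame', 'camera_matrix', 'xyz', 'orientation']
heater [([306, 173, 361, 247], 0.79)]
slide_grip [([331, 225, 342, 231], 0.47)]
thermometer [([157, 223, 204, 261], 0.89), ([169, 301, 193, 340], 0.78), ([160, 137, 192, 170], 0.53)]
mat [([147, 194, 229, 274], 0.94)]
tin [([331, 225, 338, 230], 0.71), ([251, 243, 269, 263], 0.56), ([306, 176, 360, 249], 0.52)]
screwdriver [([225, 127, 260, 164], 0.73)]
bottle [([400, 181, 434, 210], 0.82)]
bowl [([278, 126, 308, 150], 0.86), ([148, 194, 227, 279], 0.7)]
```

Run:
```python
import cv2
a=cv2.imread("pics/top0.png")[110:360,130:450]; cv2.imwrite("pics/top0c.png",cv2.resize(a,None,fx=2.4,fy=2.4,interpolation=cv2.INTER_CUBIC))
a=cv2.imread("pics/scene0.png")[140:380,160:440]; cv2.imwrite("pics/scene0c.png",cv2.resize(a,None,fx=2.5,fy=2.5,interpolation=cv2.INTER_CUBIC))
```

```text
(no output)
```

View pics/top0c.png

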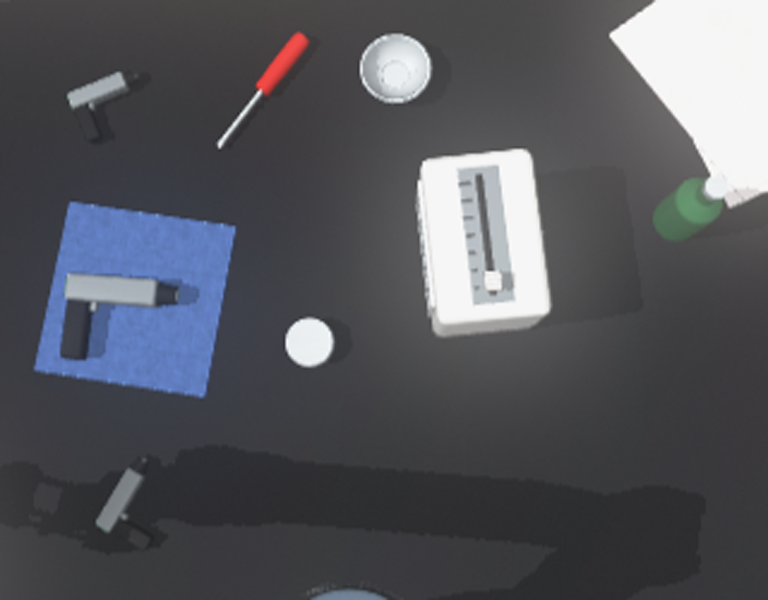

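View pics/scene0c.png

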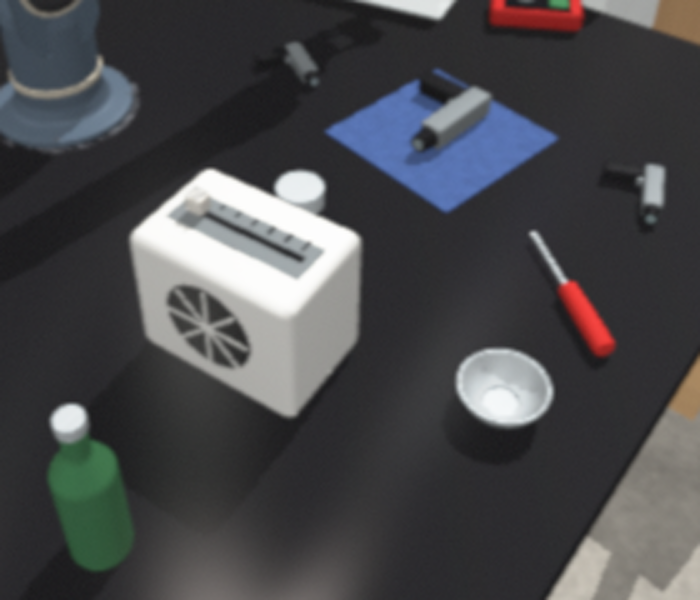

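The overhead view (2.4x crop, offset 130,110) shows the heater with its grip at (493,281), at the robot end of the slot. The marks lengthen away from the robot, towards (480,175), and the outlet is on the left (+y) face. The big thermometer is on the mat with its barrel from (67,290) to (180,295) and its handle towards the robot. The scene view shows a round decoy grille on the -y face.

```bash
cat > h.py <<'E'
import numpy as np, cv2
from scipy.spatial.transform import Rotation as R
from workcell import bot
def ray(c,px,s=None):
    """world origin and unit direction of a pixel; s = state for wrist camera"""
    K=c["camera_matrix"]; x=(px[0]-K[0,2])/K[0,0]; y=(px[1]-K[1,2])/K[1,1]
    if "hand_eye" in c:
        r=np.hypot(x,y); k=np.sin(r)/r if r>1e-9 else 1; d=np.array([x*k,-y*k,-np.cos(r)])
        H=np.array(c["hand_eye"]); Q=R.from_quat(s["orientation"])
        return s["position"]+Q.apply(H[:3,3]), Q.apply(H[:3,:3]@d)
    d=R.from_quat(c["orientation"]).apply([x,-y,-1]); return np.array(c["xyz"]),d/np.linalg.norm(d)
def at_z(c,px,z,s=None):
    o,d=ray(c,px,s); return o+d*(z-o[2])/d[2]
def proj(c,P,s=None):
    K=c["camera_matrix"]; P=np.atleast_2d(P)
    if "hand_eye" in c:
        H=np.array(c["hand_eye"]); q=R.from_quat(s["orientation"]).inv().apply(P-s["position"]); q=(q-H[:3,3])@H[:3,:3]
        x,y,z=q[:,0],-q[:,1],-q[:,2]; r=np.hypot(x,y); t=np.arctan2(r,z)/np.maximum(r,1e-9); x,y=x*t,y*t
    else:
        q=R.from_quat(c["orientation"]).inv().apply(P-c["xyz"]); x,y=q[:,0]/-q[:,2],-q[:,1]/-q[:,2]
    return np.c_[K[0,0]*x+K[0,2],K[1,1]*y+K[1,2]]
def to_tool(target,s=None):
    """world target -> dp numbers (0.5 m units) in present tool axes"""
    s=s or bot.state(); return R.from_quat(s["orientation"]).inv().apply(np.asarray(target)-s["position"])/500
E
python3 - <<'E'
from h import *
c=bot.capture("top"); f=lambda p:(p[0]/2.4+130,p[1]/2.4+110)
for n,p,z in [("panelc",(486,235),181),("slot_far",(480,175),181),("grip",(493,281),206),("th_rear",(67,289),20),("th_nose",(178,295),20),("hand_end",(73,357),20),("mat1",(71,203),3),("mat2",(235,226),3),("mat3",(205,396),3),("mat4",(36,371),3),("tin",(310,342),30)]:
    print(n,at_z(c,f(p),z).round(0))
s=bot.state(); print(R.from_quat(s["orientation"]).as_matrix().round(3))
E
```

```text
panelc [ 539. -188.  181.]
slot_far [ 615. -185.  181.]
grip [ 479. -192.  206.]
th_rear [512. 373.  20.]
th_nose [500. 220.  20.]
hand_end [419. 363.  20.]
mat1 [637. 376.   3.]
mat2 [597. 145.   3.]
mat3 [362. 186.   3.]
mat4 [403. 419.   3.]
tin [429.  40.  30.]
[[-0.961  0.275 -0.   ]
 [ 0.275  0.961  0.   ]
 [ 0.     0.    -1.   ]]
```

```bash
cat >> h.py <<'E'
def plan(pos,ang,s=None,cmd=None):
    """calls to bring the TCP to pos, tool down, tool y at world angle ang; prints dp / rot z per call of <=5 rows"""
    s=s or bot.state(); p=np.array(s["position"]); Q=R.from_quat(s["orientation"])
    T=R.from_matrix(np.c_[[np.sin(ang),-np.cos(ang),0],[np.cos(ang),np.sin(ang),0],[0,0,-1]]) if False else None
    y=np.array([np.cos(ang),np.sin(ang),0]); z=np.array([0,0,-1.]); T=R.from_matrix(np.c_[np.cross(y,z),y,z])
    pos=np.asarray(pos,float); rv=(Q.inv()*T).as_rotvec()
    n=max(1,int(np.ceil(max(np.linalg.norm(pos-p)/205,np.degrees(np.linalg.norm(rv))/35)-1e-6)))
    for i in range(n):
        A=Q*R.from_rotvec(rv*i/n)
        d=np.linalg.norm(pos-p)/n
        print("dp",(A.inv().apply((pos-p)/n)/500).round(4).tolist(),"rot",(rv/n/2).round(4).tolist(),"rows>=",round(max(d/41.7,np.degrees(np.linalg.norm(rv))/n/7.16),1))
    return pos,T
E
python3 - <<'E'
from h import *
p,T=plan([500,300,350],0)
s={"position":p,"orientation":T.as_quat()}
plan([520,-190,400],0,s)
E
```

```text
dp [-0.2655, -0.166, -0.0736] rot [0.0, -0.0, 0.2153] rows>= 3.9
dp [-0.3105, -0.04, -0.0736] rot [0.0, -0.0, 0.2153] rows>= 3.9
dp [-0.2989, 0.0933, -0.0736] rot [0.0, -0.0, 0.2153] rows>= 3.9
dp [-0.3267, 0.0133, -0.0333] rot [0.0, 0.0, 0.0] rows>= 3.9
dp [-0.3267, 0.0133, -0.0333] rot [0.0, 0.0, 0.0] rows>= 3.9
dp [-0.3267, 0.0133, -0.0333] rot [0.0, 0.0, 0.0] rows>= 3.9
```

```bash
python3 -m jog '{"dp":[[-0.265,-0.166,-0.074],[-0.265,-0.166,-0.074],[-0.265,-0.166,-0.074],[-0.265,-0.166,-0.074]],"delta_rot":[[0,0,0.215],[0,0,0.215],[0,0,0.215],[0,0,0.215]],"hand":[0,0,0,0]}'
python3 -m jog '{"dp":[[-0.31,-0.04,-0.074],[-0.31,-0.04,-0.074],[-0.31,-0.04,-0.074],[-0.31,-0.04,-0.074]],"delta_rot":[[0,0,0.215],[0,0,0.215],[0,0,0.215],[0,0,0.215]],"hand":[0,0,0,0]}'
python3 -m jog '{"dp":[[-0.299,0.093,-0.074],[-0.299,0.093,-0.074],[-0.299,0.093,-0.074],[-0.299,0.093,-0.074],[-0.299,0.093,-0.074]],"delta_rot":[[0,0,0.215],[0,0,0.215],[0,0,0.215],[0,0,0.215],[0,0,0.215]],"hand":[0,0,0,0,0]}'
python3 - <<'E'
from h import *
s=bot.state(); c=bot.capture("wrist"); print(s["position"],s["joint_pos"].round(2),s["ft_force"]); print(c["camera_matrix"],c["hand_eye"])
np.save("w1.npy",{"s":s,"c":c},allow_pickle=True); cv2.imwrite("pics/w1.png",c["frame"][:,:,::-1])
E
```

```text
clock: 1.28
position: [292.3, 530.6, 277.3]
orientation: [0.35, 0.937, 0.0, 0.0]
ft_force: [0.2, 0.4, 0.1]
grip_width: 0.999
gripper_force: 0.0
clock: 1.62
position: [396.9, 414.0, 314.7]
orientation: [0.542, 0.84, 0.001, 0.0]
ft_force: [-0.1, -0.1, 0.6]
grip_width: 1.002
gripper_force: 0.0
clock: 2.03
position: [506.0, 292.3, 353.2]
orientation: [0.712, 0.702, 0.002, 0.003]
ft_force: [0.5, -1.0, 0.0]
grip_width: 1.0
gripper_force: 0.0
[506.00223965 292.26159488 353.1870373 ] [-0.9   0.24  0.38  1.62 -0.09  1.29 -0.52] [ 0.54996212 -1.00566507  0.0044903 ]
[[325.1922621    0.         278.13700771]
 [  0.         325.1922621  200.17859735]
 [  0.           0.           1.        ]] [[ 2.27196159e-04  9.51917058e-01  3.06355779e-01  8.36928019e+01]
 [ 9.99999921e-01 -1.16118523e-04 -3.80802144e-04  3.34143856e-01]
 [-3.26918476e-04  3.06355842e-01 -9.51917009e-01 -1.45632551e+02]
 [ 0.00000000e+00  0.00000000e+00  0.00000000e+00  1.00000000e+00]]
```

View pics/w1.png

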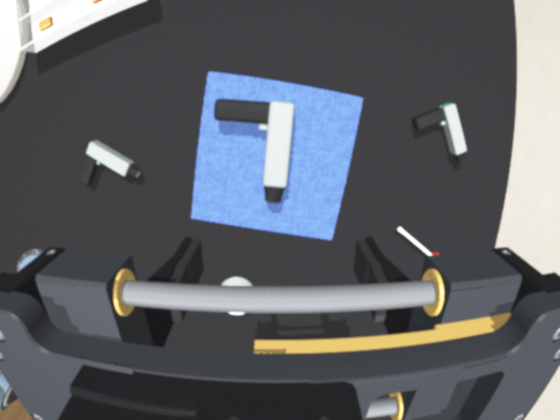

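The wrist view shows the thermometer's barrel top with corners near (269,102), (294,103), (264,187), (289,189), its nose at (273,201) and its handle going left to (216,110), on the mat with corners (208,71), (363,97), (332,240), (191,218).

Run:
```python
from h import *
w=np.load("w1.npy",allow_pickle=True).item(); s,c=w["s"],w["c"]; print(abs(s["dq"]).max())
P=lambda p,z: at_z(c,p,z,s)
b=[P(p,39) for p in [(269,102),(294,103),(289,189),(264,187)]]
print(np.round(b),[round(np.linalg.norm(b[i]-b[(i+1)%4])) for i in range(4)])
print("nose",P((273,201),21).round(),"hand",P((216,110),20).round())
m=[P(p,3) for p in [(208,71),(363,97),(332,240),(191,218)]]; print(np.round(m),np.mean(m,0),[round(np.linalg.norm(m[i]-m[(i+1)%4])) for i in range(4)])
plan([520,-190,400],0)
```

```text
0.09772340277350999
[[497. 371.  39.]
 [532. 370.  39.]
 [524. 245.  39.]
 [487. 248.  39.]] [35, 125, 37, 124]
nose [500. 220.  21.] hand [418. 362.  20.]
[[405. 422.   3.]
 [640. 380.   3.]
 [598. 143.   3.]
 [362. 187.   3.]] [501.36669185 283.23836453   3.        ] [239, 240, 240, 239]
dp [-0.3239, 0.0136, -0.032] rot [0.0006, -0.0, -0.0011] rows>= 3.9
dp [-0.3239, 0.0128, -0.032] rot [0.0006, -0.0, -0.0011] rows>= 3.9
dp [-0.3239, 0.012, -0.032] rot [0.0006, -0.0, -0.0011] rows>= 3.9
```

```bash
python3 -m jog '{"dp":[[-0.33,0.012,-0.032],[-0.33,0.012,-0.032],[-0.33,0.012,-0.032],[-0.33,0.012,-0.032]],"delta_rot":[[0,0,0],[0,0,0],[0,0,0],[0,0,0]],"hand":[0,0,0,0]}'
python3 -m jog '{"dp":[[-0.33,0.012,-0.032],[-0.33,0.012,-0.032],[-0.33,0.012,-0.032],[-0.33,0.012,-0.032]],"delta_rot":[[0,0,0],[0,0,0],[0,0,0],[0,0,0]],"hand":[0,0,0,0]}'
python3 -m jog '{"dp":[[-0.33,0.012,-0.032],[-0.33,0.012,-0.032],[-0.33,0.012,-0.032],[-0.33,0.012,-0.032],[-0.33,0.012,-0.032]],"delta_rot":[[0,0,0],[0,0,0],[0,0,0],[0,0,0],[0,0,0]],"hand":[0.6,0.6,0.6,0.6,0.6]}'
python3 - <<'E'
from h import *
s=bot.state(); c=bot.capture("wrist"); print(s["position"],s["joint_pos"].round(2),s["ft_force"],s["grip_width"],abs(s["dq"]).max())
np.save("w2.npy",{"s":s,"c":c},allow_pickle=True); cv2.imwrite("pics/w2.png",cv2.resize(c["frame"][:300,150:450,::-1],None,fx=2,fy=2,interpolation=cv2.INTER_CUBIC))
E
```

```text
clock: 2.42
position: [505.2, 134.8, 366.5]
orientation: [0.705, 0.709, -0.0, -0.0]
ft_force: [0.7, -0.7, -0.4]
grip_width: 1.003
gripper_force: 0.0
clock: 2.75
position: [511.9, -30.4, 382.8]
orientation: [0.705, 0.709, 0.001, -0.0]
ft_force: [0.4, -1.5, 0.5]
grip_width: 1.001
gripper_force: 0.0
clock: 3.17
position: [517.0, -203.1, 399.6]
orientation: [0.71, 0.704, -0.001, 0.002]
ft_force: [-1.0, -0.3, 0.3]
grip_width: 0.707
gripper_force: 0.0
[ 516.98140018 -203.11794724  399.57445371] [-0.31  0.19  0.73  1.62 -0.12  1.38  0.42] [-1.04171067 -0.29488042  0.32176532] 0.7072089735159165 0.1022014238096119
```

View pics/w2.png

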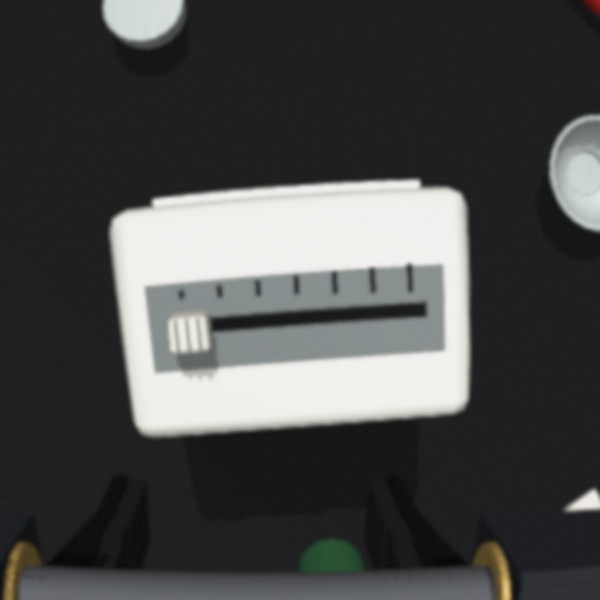

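The crop (2x, offset 150,0) shows the heater top with the panel's corners at (145,287), (443,265), (445,350), (155,372). The slot ends at (426,310), the marks get longer to the right (+x), and the grip top is centred near (190,334).

Run:
```python
from h import *
w=np.load("w2.npy",allow_pickle=True).item(); s,c=w["s"],w["c"]
P=lambda p,z: at_z(c,(p[0]/2+150,p[1]/2),z,s)
b=np.array([P(p,181) for p in [(145,287),(443,265),(445,350),(155,372)]])
print(b.round(),b.mean(0).round(1),[round(np.linalg.norm(b[i]-b[(i+1)%4])) for i in range(4)])
print("slot end",P((426,310),181).round(1)); g=P((190,334),206)
print("grip",g.round(1),[P(p,206).round(0) for p in [(167,316),(208,313),(212,352),(172,355)]])
u=b[1]-b[0]+b[2]-b[3]; a=np.arctan2(u[1],u[0]); print("yaw",a)
# all marks/bounds of white top outline
for p in [(290,197),(290,430),(122,325),(467,300)]: print(P(p,178).round())
O=b.mean(0); U=np.array([np.cos(a),np.sin(a),0]); V=np.array([-U[1],U[0],0])
for q in (g,P((426,310),181)): print("rel", ((q-O)@U).round(1),((q-O)@V).round(1))
```

```text
[[ 455. -170.  181.]
 [ 625. -157.  181.]
 [ 629. -208.  181.]
 [ 458. -220.  181.]] [ 542.  -188.6  181. ] [171, 51, 171, 50]
slot end [ 616.3 -183.8  181. ]
grip [ 482.4 -192.1  206. ] [array([ 470., -182.,  206.]), array([ 492., -181.,  206.]), array([ 494., -202.,  206.]), array([ 472., -203.,  206.])]
yaw 0.07196712717000611
[ 537. -120.  178.]
[ 538. -258.  178.]
[ 440. -192.  178.]
[ 642. -178.  178.]
rel -59.7 0.8
rel 74.4 -0.6
```

Run:
```python
from h import *
s=bot.state();print(s["position"],s["grip_width"]); plan([482.4,-192.4,245],0.072)
```

```text
[ 517.76778888 -198.72015804  398.88469975] 0.6593921606769785
dp [0.0128, -0.0709, 0.3077] rot [0.0002, 0.0009, -0.0387] rows>= 3.8
```

```bash
python3 -m jog '{"dp":[[0.012,-0.071,0.1],[0.012,-0.071,0.2],[0.012,-0.071,0.308],[0.012,-0.071,0.308],[0.012,-0.071,0.308]],"delta_rot":[[0,0.001,-0.038],[0,0.001,-0.038],[0,0.001,-0.038],[0,0.001,-0.038],[0,0.001,-0.038]],"hand":[0.6,0.6,0.6,0.6,0.6]}'
python3 -m jog '{"dp":[[0,0,0],[0,0,0],[0,0,0]],"delta_rot":[[0,0,0],[0,0,0],[0,0,0]],"hand":[0.6,0.6,0.6]}'
python3 - <<'E'
from h import *
s=bot.state();print(s["position"],s["grip_width"]); plan([482.4,-192.4,208],0.072)
E
```

```text
clock: 3.63
position: [478.7, -184.1, 237.8]
orientation: [0.678, 0.735, -0.002, -0.007]
ft_force: [-1.0, 1.0, -0.0]
grip_width: 0.409
gripper_force: 0.0
clock: 3.88
position: [485.3, -188.8, 247.1]
orientation: [0.679, 0.735, 0.002, 0.001]
ft_force: [0.3, 0.9, 0.3]
grip_width: 0.399
gripper_force: 0.0
[ 485.31767409 -188.80469212  247.09363476] 0.3993761045115444
dp [-0.0068, -0.0068, 0.0781] rot [0.0024, -0.0004, 0.0036] rows>= 0.9
```

```bash
python3 -m jog '{"dp":[[0,0,0],[0,0,0],[0,0,0],[0,0,0]],"delta_rot":[[0,0,0],[0,0,0],[0,0,0],[0,0,0]],"hand":[0.6,0.6,0.6,0.6]}'
python3 - <<'E'
from h import *
s=bot.state();print(s["position"],s["grip_width"]); plan([482.4,-192.4,208],0.072)
E
```

```text
clock: 4.22
position: [483.5, -188.8, 245.1]
orientation: [0.679, 0.734, 0.001, -0.0]
ft_force: [0.1, -0.7, -0.3]
grip_width: 0.399
gripper_force: 0.0
[ 483.48435384 -188.79549455  245.07879579] 0.39893079100854983
dp [-0.0072, -0.0028, 0.0741] rot [0.0006, -0.001, 0.003] rows>= 0.9
```

Descend around the grip, close, then look.

```bash
python3 -m jog '{"dp":[[-0.007,-0.003,0.018],[-0.007,-0.003,0.036],[-0.007,-0.003,0.054],[-0.007,-0.003,0.074],[-0.007,-0.003,0.074]],"delta_rot":[[0,0,0.003],[0,0,0.003],[0,0,0.003],[0,0,0.003],[0,0,0.003]],"hand":[0.6,0.6,0.6,0.6,0.6]}'
python3 -m jog '{"dp":[[0,0,0],[0,0,0],[0,0,0],[0,0,0],[0,0,0]],"delta_rot":[[0,0,0],[0,0,0],[0,0,0],[0,0,0],[0,0,0]],"hand":[0.9,0.9,0.9,0.9,0.9]}'
python3 -m jog '{"dp":[[0,0,0],[0,0,0],[0,0,0]],"delta_rot":[[0,0,0],[0,0,0],[0,0,0]],"hand":[0.9,0.9,0.9]}'
python3 - <<'E'
from h import *
print(bot.state()["grip_width"]*87)
c=bot.capture("scene"); cv2.imwrite("pics/s2.png",cv2.resize(c["frame"][150:330,180:360,::-1],None,fx=3.3,fy=3.3,interpolation=cv2.INTER_CUBIC))
E
```

```text
clock: 4.63
position: [480.5, -191.5, 204.8]
orientation: [0.681, 0.732, -0.001, -0.003]
ft_force: [0.1, 0.7, 0.4]
grip_width: 0.402
gripper_force: 0.0
clock: 5.05
position: [482.0, -192.4, 207.7]
orientation: [0.681, 0.732, 0.001, -0.001]
ft_force: [0.6, -0.1, -0.8]
grip_width: 0.251
gripper_force: 30.0
clock: 5.3
position: [482.0, -192.4, 207.7]
orientation: [0.681, 0.732, 0.001, -0.001]
ft_force: [-0.2, -0.4, -0.3]
grip_width: 0.25
gripper_force: 30.0
21.713334865146706
```

View pics/s2.png

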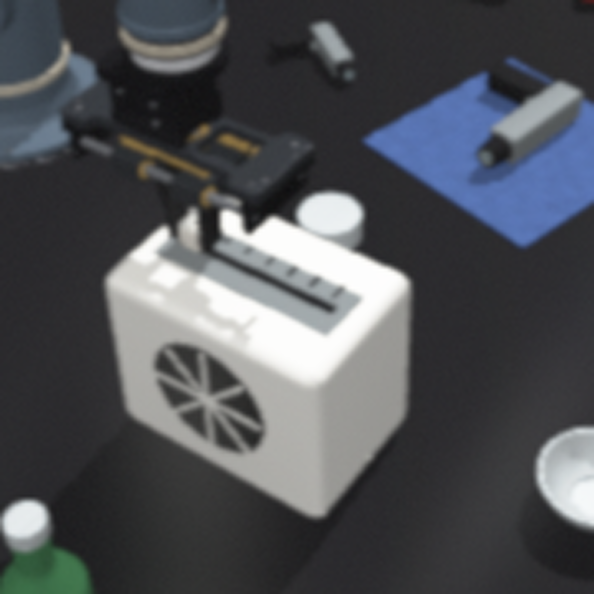

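The fingers sit round the grip, holding it at 21.7 mm. Next I press it down and slide it clear of the off position.

```bash
python3 -m jog '{"dp":[[0,0,0.005],[0,0,0.01],[0,0,0.014],[0,0,0.014],[0,0,0.014]],"delta_rot":[[0,0,0],[0,0,0],[0,0,0],[0,0,0],[0,0,0]],"hand":[0.9,0.9,0.9,0.9,0.9]}'
```

```text
clock: 5.77
position: [483.2, -192.3, 201.8]
orientation: [0.681, 0.732, 0.002, 0.0]
ft_force: [-1.8, 0.3, 8.2]
grip_width: 0.251
gripper_force: 30.0
```

```bash
python3 -m jog '{"dp":[[0,0,0.002],[0,0.01,0.002],[0,0.02,0.002],[0,0.03,0.002],[0,0.03,0.002]],"delta_rot":[[0,0,0],[0,0,0],[0,0,0],[0,0,0],[0,0,0]],"hand":[0.9,0.9,0.9,0.9,0.9]}'
```

```text
clock: 6.18
position: [499.5, -191.1, 201.2]
orientation: [0.681, 0.732, 0.002, 0.001]
ft_force: [0.0, 1.6, 8.1]
grip_width: 0.247
gripper_force: 30.0
```

```bash
python3 -m jog '{"dp":[[0,0.012,0],[0,0.024,0],[0,0.036,0],[0,0.04,0],[0,0.04,0]],"delta_rot":[[0,0,0],[0,0,0],[0,0,0],[0,0,0],[0,0,0]],"hand":[0.9,0.9,0.9,0.9,0.9]}'
python3 -m jog '{"dp":[[0,0.012,0],[0,0.024,0],[0,0.036,0],[0,0.04,0],[0,0.04,0]],"delta_rot":[[0,0,0],[0,0,0],[0,0,0],[0,0,0],[0,0,0]],"hand":[0.9,0.9,0.9,0.9,0.9]}'
```

```text
clock: 6.6
position: [519.2, -189.7, 201.2]
orientation: [0.681, 0.732, 0.002, 0.001]
ft_force: [-0.2, 1.3, 9.4]
grip_width: 0.248
gripper_force: 30.0
clock: 7.02
position: [539.2, -188.3, 201.3]
orientation: [0.681, 0.732, 0.002, 0.001]
ft_force: [0.8, 1.3, 8.4]
grip_width: 0.251
gripper_force: 30.0
```

```bash
python3 -m jog '{"dp":[[0,0,0],[0,0,0],[0,0,0],[0,0,-0.006],[0,0,-0.006]],"delta_rot":[[0,0,0],[0,0,0],[0,0,0],[0,0,0],[0,0,0]],"hand":[0.63,0.63,0.63,0.63,0.63]}'
python3 -m jog '{"dp":[[0,0,0],[0,0,0]],"delta_rot":[[0,0,0],[0,0,0]],"hand":[0.63,0.63]}'
```

```text
clock: 7.43
position: [536.9, -188.3, 202.7]
orientation: [0.681, 0.732, 0.001, -0.001]
ft_force: [0.1, 0.0, -0.5]
grip_width: 0.364
gripper_force: 0.0
clock: 7.6
position: [536.8, -188.2, 202.4]
orientation: [0.681, 0.732, 0.001, -0.001]
ft_force: [-0.1, -0.0, -0.2]
grip_width: 0.371
gripper_force: 0.0
```

```bash
python3 -m jog '{"dp":[[0,0.006,0],[0,0.012,0],[0,0.018,0],[0,0.024,0],[0,0.024,0]],"delta_rot":[[0,0,0],[0,0,0],[0,0,0],[0,0,0],[0,0,0]],"hand":[0.63,0.63,0.63,0.63,0.63]}'
python3 -m jog '{"dp":[[0,0.004,0],[0,0.008,0],[0,0.012,0],[0,0.016,0],[0,0.02,0]],"delta_rot":[[0,0,0],[0,0,0],[0,0,0],[0,0,0],[0,0,0]],"hand":[0.63,0.63,0.63,0.63,0.63]}'
```

```text
clock: 8.02
position: [548.5, -187.4, 202.3]
orientation: [0.681, 0.732, 0.0, -0.001]
ft_force: [-3.4, 0.2, 2.7]
grip_width: 0.369
gripper_force: 1.6
clock: 8.43
position: [558.6, -186.7, 202.3]
orientation: [0.681, 0.732, 0.0, -0.001]
ft_force: [-5.4, 0.3, 2.3]
grip_width: 0.366
gripper_force: 2.5
```

```bash
python3 -m jog '{"dp":[[0,0.002,0],[0,0.004,0],[0,0.006,0],[0,0.008,0],[0,0.01,0]],"delta_rot":[[0,0,0],[0,0,0],[0,0,0],[0,0,0],[0,0,0]],"hand":[0.63,0.63,0.63,0.63,0.63]}'
python3 -m jog '{"dp":[[0,0.002,0],[0,0.003,0],[0,0.004,0],[0,0.005,0],[0,0.006,0]],"delta_rot":[[0,0,0],[0,0,0],[0,0,0],[0,0,0],[0,0,0]],"hand":[0.63,0.63,0.63,0.63,0.63]}'
```

```text
clock: 8.85
position: [563.6, -186.3, 202.3]
orientation: [0.681, 0.732, 0.001, -0.001]
ft_force: [-5.3, 0.3, 1.5]
grip_width: 0.375
gripper_force: 2.5
clock: 9.27
position: [566.6, -186.1, 202.4]
orientation: [0.681, 0.732, 0.001, -0.001]
ft_force: [-5.5, -0.1, 1.2]
grip_width: 0.37
gripper_force: 2.6
```

Steady sliding at about 5 N. I'll continue in 3 mm calls.

```bash
python3 -m jog '{"dp":[[0,0.0015,0],[0,0.003,0],[0,0.0045,0],[0,0.006,0]],"delta_rot":[[0,0,0],[0,0,0],[0,0,0],[0,0,0]],"hand":[0.63,0.63,0.63,0.63]}'
```

```text
clock: 9.6
position: [570.0, -185.9, 202.6]
orientation: [0.681, 0.732, 0.001, -0.001]
ft_force: [-4.0, -0.3, 3.4]
grip_width: 0.369
gripper_force: 2.0
```

```bash
python3 -m jog '{"dp":[[0,0.0015,0],[0,0.003,0],[0,0.0045,0]],"delta_rot":[[0,0,0],[0,0,0],[0,0,0]],"hand":[0.63,0.63,0.63]}'
```

```text
clock: 9.85
position: [573.1, -185.6, 202.7]
orientation: [0.681, 0.732, 0.001, 0.0]
ft_force: [-1.1, -0.5, 0.5]
grip_width: 0.367
gripper_force: 0.6
```

```bash
python3 -m jog '{"dp":[[0,0.001,0],[0,0.002,0],[0,0.002,0]],"delta_rot":[[0,0,0],[0,0,0],[0,0,0]],"hand":[0.63,0.63,0.63]}'
```

```text
clock: 10.1
position: [573.6, -185.6, 202.6]
orientation: [0.681, 0.732, 0.001, -0.0]
ft_force: [-0.2, 0.1, 0.5]
grip_width: 0.37
gripper_force: 0.2
```

```bash
python3 -m jog '{"dp":[[0,-0.004,0],[0,-0.006,0],[0,-0.006,0],[0,-0.006,-0.03]],"delta_rot":[[0,0,0],[0,0,0],[0,0,0],[0,0,0]],"hand":[0.5,0.5,0.5,0.5]}'
python3 -m jog '{"dp":[[0,0,-0.08],[0,0,-0.16],[0,0,-0.24],[0,0,-0.28],[0,0,-0.28]],"delta_rot":[[0,0,0],[0,0,0],[0,0,0],[0,0,0],[0,0,0]],"hand":[0,0,0,0,0]}'
python3 - <<'E'
from h import *
c0=cv2.imread("pics/scene0.png"); s=bot.state(); c=bot.capture("wrist"); cv2.imwrite("pics/w3.png",cv2.resize(c["frame"][:300,150:450,::-1],None,fx=2,fy=2,interpolation=cv2.INTER_CUBIC))
np.save("w3.npy",{"s":s,"c":c},allow_pickle=True)
d=bot.capture("scene"); np.save("s3.npy",d,allow_pickle=True)
a=cv2.resize(d["frame"][195:255,205:300,::-1],None,fx=6,fy=6,interpolation=cv2.INTER_CUBIC); cv2.imwrite("pics/s3.png",a)
O=np.array([542,-188.6]);U=np.array([np.cos(.072),np.sin(.072)])
for z in (201,206):
  for t in (88,91,94): print(z,t,((proj(d,[*(O+U*(t-65)),z])[0]-[205,195])*6).round(1))
print(s["position"],s["grip_width"])
E
```

```text
clock: 10.43
position: [568.5, -185.0, 215.2]
orientation: [0.681, 0.732, -0.0, -0.003]
ft_force: [-0.8, -0.2, 0.3]
grip_width: 0.484
gripper_force: 0.0
clock: 10.85
position: [572.2, -187.6, 363.4]
orientation: [0.681, 0.732, 0.004, 0.004]
ft_force: [0.2, -0.2, 0.7]
grip_width: 0.796
gripper_force: 0.0
201 88 [352.2 214.5]
201 91 [357.9 217.2]
201 94 [363.6 219.9]
206 88 [351.7 205.9]
206 91 [357.4 208.5]
206 94 [363.2 211.2]
[ 572.17982238 -187.61442757  363.43143786] 0.7956503456586065
```

View pics/w3.png

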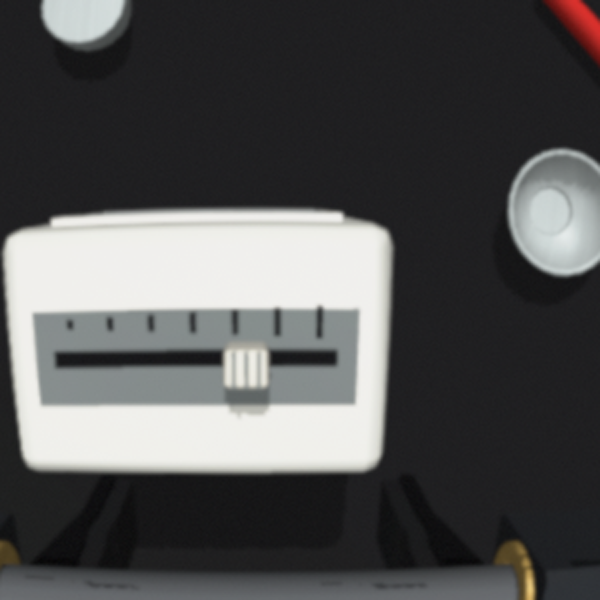

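View pics/s3.png

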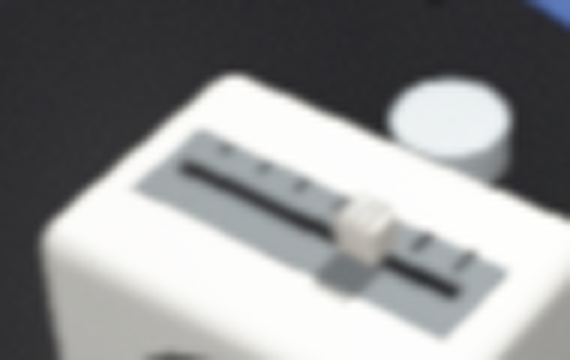

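Run:
```python
from h import *
d=np.load("s3.npy",allow_pickle=True).item(); 
O=np.array([542,-188.6,0]);U=np.array([np.cos(.072),np.sin(.072),0]);V=np.array([-U[1],U[0],0])
o,r=ray(d,(364/6+205,212/6+195)); k=-((o-O)@V)/(r@V); q=o+k*r; print("now z",q[2],"t",(q-O)@U+65)
o,r=ray(d,(197/2.5+160,196/2.5+140)); k=-((o-O)@V)/(r@V); q=o+k*r; print("start z",q[2],"t",(q-O)@U+65)
p,T=plan([508.7,290.7,200],-0.073)
plan([508.7,290.7,26],-0.073,{"position":p,"orientation":T.as_quat()})
```

```text
now z 205.74078048295667 t 94.3995996875172
start z 203.80610671193972 t 7.236075822763432
dp [0.3198, -0.0181, 0.106] rot [0.0003, -0.0004, 0.0242] rows>= 4.0
dp [0.3186, -0.0335, 0.1058] rot [0.0003, -0.0004, 0.0242] rows>= 4.0
dp [0.3167, -0.0489, 0.1056] rot [0.0003, -0.0004, 0.0242] rows>= 4.0
dp [0.0, 0.0, 0.348] rot [0.0, 0.0, 0.0] rows>= 4.2
```

The grip's height works out at 206 mm with t about 94 mm, so it stands fully up in the catch. Next is the thermometer.

```bash
python3 -m jog '{"dp":[[0.32,-0.018,0.02],[0.32,-0.018,0.02],[0.32,-0.018,0.04],[0.32,-0.018,0.04]],"delta_rot":[[0,0,0.024],[0,0,0.024],[0,0,0.024],[0,0,0.024]],"hand":[0,0,0,0]}'
python3 -m jog '{"dp":[[0.318,-0.033,0.1],[0.318,-0.033,0.1],[0.318,-0.033,0.1],[0.318,-0.033,0.1]],"delta_rot":[[0,0,0.024],[0,0,0.024],[0,0,0.024],[0,0,0.024]],"hand":[0,0,0,0]}'
python3 -m jog '{"dp":[[0.316,-0.049,0.16],[0.316,-0.049,0.16],[0.316,-0.049,0.16],[0.316,-0.049,0.16],[0.316,-0.049,0.16]],"delta_rot":[[0,0,0.024],[0,0,0.024],[0,0,0.024],[0,0,0.024],[0,0,0.024]],"hand":[0,0,0,0,0]}'
python3 -m jog '{"dp":[[0,0,0],[0,0,0],[0,0,0],[0,0,0],[0,0,0]],"delta_rot":[[0,0,0],[0,0,0],[0,0,0],[0,0,0],[0,0,0]],"hand":[0,0,0,0,0]}'
python3 - <<'E'
from h import *
s=bot.state(); print(s["position"],s["grip_width"]); plan([508.7,290.7,70],-0.073)
c=bot.capture("wrist"); cv2.imwrite("pics/w4.png",c["frame"][:,:,::-1]); np.save("w4.npy",{"s":s,"c":c},allow_pickle=True)
E
```

```text
clock: 11.28
position: [548.1, -24.3, 335.6]
orientation: [0.698, 0.716, -0.0, -0.002]
ft_force: [0.4, 0.2, -0.2]
grip_width: 0.991
gripper_force: 0.0
clock: 11.62
position: [527.5, 132.5, 286.0]
orientation: [0.715, 0.699, -0.001, -0.002]
ft_force: [0.5, 0.9, -0.1]
grip_width: 1.001
gripper_force: 0.0
clock: 12.03
position: [503.5, 295.6, 203.3]
orientation: [0.729, 0.684, -0.003, -0.003]
ft_force: [-0.2, 0.9, -0.4]
grip_width: 1.005
gripper_force: 0.0
clock: 12.45
position: [509.5, 287.5, 209.6]
orientation: [0.733, 0.68, 0.001, -0.001]
ft_force: [-0.1, 0.7, -0.5]
grip_width: 0.999
gripper_force: 0.0
[509.51677539 287.54982754 209.56009368] 0.9985643413540137
dp [0.0054, -0.0023, 0.2791] rot [0.0004, -0.0013, -0.0011] rows>= 3.3
```

View pics/w4.png

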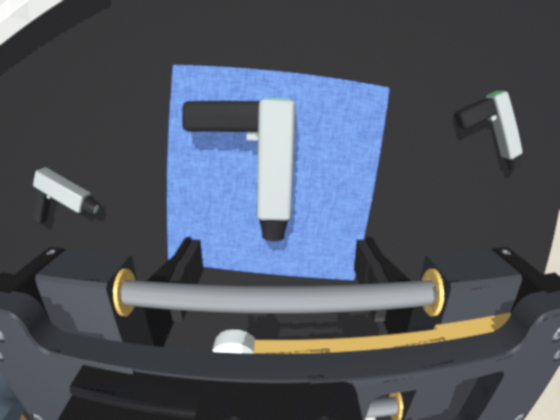

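The barrel spans columns 258 to 294, centred under the hand, and is undisturbed.

```bash
python3 -m jog '{"dp":[[0.005,-0.002,0.07],[0.005,-0.002,0.14],[0.005,-0.002,0.21],[0.005,-0.002,0.25],[0.005,-0.002,0.28]],"delta_rot":[[0,-0.001,-0.001],[0,-0.001,-0.001],[0,-0.001,-0.001],[0,-0.001,-0.001],[0,-0.001,-0.001]],"hand":[0,0,0,0,0]}'
python3 -m jog '{"dp":[[0,0,0],[0,0,0],[0,0,0],[0,0,0]],"delta_rot":[[0,0,0],[0,0,0],[0,0,0],[0,0,0]],"hand":[0,0,0,0]}'
python3 - <<'E'
from h import *
w=np.load("w4.npy",allow_pickle=True).item(); s,c=w["s"],w["c"]
b=np.array([at_z(c,p,39,s) for p in [(259,99),(294,99),(289,219),(258,220)]]); r=b[:2].mean(0);f=b[2:].mean(0); print(b.round(),r+(f-r)*80/125,np.arctan2(*(r-f)[:2]))
plan([508.7,290.7,26],-0.073)
E
```

```text
clock: 12.92
position: [506.9, 291.0, 66.7]
orientation: [0.732, 0.682, -0.001, -0.0]
ft_force: [-0.6, 0.3, -0.1]
grip_width: 1.003
gripper_force: 0.0
clock: 13.25
position: [508.9, 292.6, 70.4]
orientation: [0.732, 0.682, 0.002, 0.0]
ft_force: [-0.6, 0.3, -0.6]
grip_width: 0.997
gripper_force: 0.0
[[498. 373.  39.]
 [532. 370.  39.]
 [519. 249.  39.]
 [486. 250.  39.]] [506.93219918 293.29299396  39.        ] 0.10168859401448216
dp [-0.004, -0.0004, 0.0888] rot [0.0011, -0.0011, 0.0013] rows>= 1.1
```

```bash
python3 -m jog '{"dp":[[-0.003,0,0.03],[-0.003,0,0.06],[-0.003,0,0.08],[-0.003,0,0.089],[-0.003,0,0.089]],"delta_rot":[[0,0,0],[0,0,0],[0,0,0],[0,0,0],[0,0,0]],"hand":[0,0,0,0,0]}'
python3 -m jog '{"dp":[[0,0,0],[0,0,0],[0,0,0],[0,0,0],[0,0,0]],"delta_rot":[[0,0,0],[0,0,0],[0,0,0],[0,0,0],[0,0,0]],"hand":[0.7,0.7,0.7,0.7,0.7]}'
python3 -m jog '{"dp":[[0,0,0],[0,0,0],[0,0,0],[0,0,0],[0,0,0]],"delta_rot":[[0,0,0],[0,0,0],[0,0,0],[0,0,0],[0,0,0]],"hand":[0.9,0.9,0.9,0.9,0.9]}'
```

```text
clock: 13.67
position: [507.4, 290.7, 23.9]
orientation: [0.731, 0.682, -0.0, -0.0]
ft_force: [-0.7, 0.1, 0.5]
grip_width: 1.001
gripper_force: 0.0
clock: 14.08
position: [507.9, 290.9, 24.6]
orientation: [0.731, 0.682, 0.0, -0.0]
ft_force: [0.6, 0.2, -0.4]
grip_width: 0.708
gripper_force: 0.0
clock: 14.5
position: [507.3, 290.8, 24.2]
orientation: [0.731, 0.682, -0.0, -0.0]
ft_force: [-1.0, -0.5, 1.0]
grip_width: 0.409
gripper_force: 29.8
```

```bash
python3 -m jog '{"dp":[[0,0,-0.02],[0,0,-0.06],[0,0,-0.11],[0,0,-0.16],[0,0,-0.16]],"delta_rot":[[0,0,0],[0,0,0],[0,0,0],[0,0,0],[0,0,0]],"hand":[0.9,0.9,0.9,0.9,0.9]}'
python3 - <<'E'
from h import *
s=bot.state(); print(s["ft_force"]); plan([524.8,50.7,104],0.072)
E
```

```text
clock: 14.92
position: [510.7, 291.8, 109.2]
orientation: [0.732, 0.682, 0.004, 0.001]
ft_force: [0.6, -0.1, -1.8]
grip_width: 0.416
gripper_force: 29.8
[ 0.5619106  -0.06757498 -1.7789416 ]
dp [-0.2396, 0.031, 0.0041] rot [0.0018, -0.0012, -0.0356] rows>= 2.9
dp [-0.2411, 0.0139, 0.0046] rot [0.0018, -0.0012, -0.0356] rows>= 2.9
```

```bash
python3 -m jog '{"dp":[[-0.05,0.006,0],[-0.1,0.012,0],[-0.15,0.02,0],[-0.2,0.026,0],[-0.24,0.031,0]],"delta_rot":[[0,0,-0.007],[0,0,-0.014],[0,0,-0.021],[0,0,-0.028],[0,0,-0.0355]],"hand":[0.9,0.9,0.9,0.9,0.9]}'
python3 -m jog '{"dp":[[-0.06,0.003,0],[-0.12,0.007,0],[-0.17,0.01,0],[-0.21,0.012,0],[-0.24,0.014,0]],"delta_rot":[[0,0,-0.009],[0,0,-0.018],[0,0,-0.025],[0,0,-0.031],[0,0,-0.0355]],"hand":[0.9,0.9,0.9,0.9,0.9]}'
python3 -m jog '{"dp":[[0,0,0],[0,0,0],[0,0,0],[0,0,0],[0,0,0]],"delta_rot":[[0,0,0],[0,0,0],[0,0,0],[0,0,0],[0,0,0]],"hand":[0.9,0.9,0.9,0.9,0.9]}'
python3 - <<'E'
from h import *
s=bot.state(); print(s["position"],s["gripper_force"]); plan([524.8,50.7,104],0.072)
c=bot.capture("top"); a=cv2.resize(c["frame"][140:300,200:420,::-1],None,fx=3.5,fy=3.5,interpolation=cv2.INTER_CUBIC)
cv2.imwrite("pics/t5.png",a)
E
```

```text
clock: 15.33
position: [514.2, 167.4, 103.8]
orientation: [0.707, 0.707, -0.001, 0.0]
ft_force: [0.3, -0.1, -2.4]
grip_width: 0.411
gripper_force: 29.8
clock: 15.75
position: [521.2, 47.1, 103.9]
orientation: [0.682, 0.731, -0.001, -0.0]
ft_force: [0.3, 0.6, -1.9]
grip_width: 0.41
gripper_force: 29.8
clock: 16.17
position: [521.8, 51.4, 104.0]
orientation: [0.68, 0.733, -0.0, -0.0]
ft_force: [1.1, 0.2, -1.5]
grip_width: 0.415
gripper_force: 29.8
[521.76245243  51.38643219 104.04792675] 29.77905610576272
dp [-0.0018, 0.006, 0.0001] rot [-0.0002, -0.0002, 0.0011] rows>= 0.1
```

View pics/t5.png

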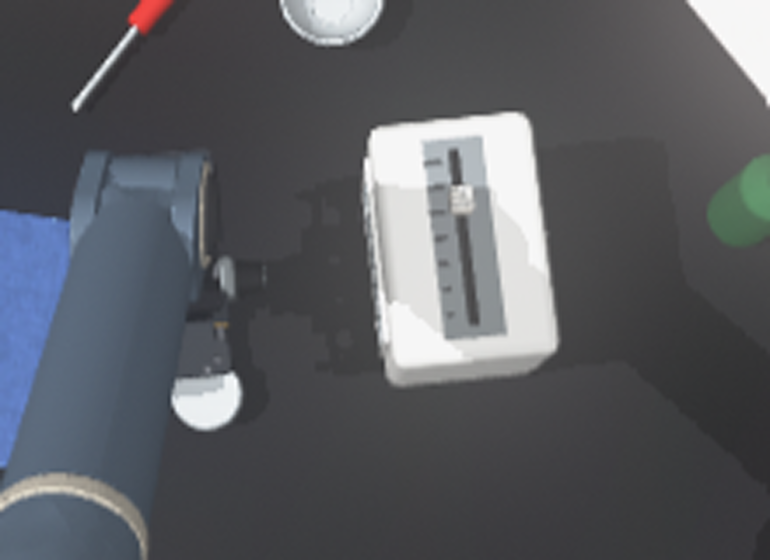

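The nose tip is at (265,277), pointing at the grille face near (375,255), and the grip still sits in its place. I'll check the lens position, apply the small +3 mm correction and hold.

```bash
python3 -m jog '{"dp":[[-0.002,0.006,0],[-0.002,0.006,0],[-0.002,0.006,0],[-0.002,0.006,0],[-0.002,0.006,0]],"delta_rot":[[0,0,0],[0,0,0],[0,0,0],[0,0,0],[0,0,0]],"hand":[0.9,0.9,0.9,0.9,0.9]}'
python3 - <<'E'
from h import *
c=bot.capture("top"); L=at_z(c,(265/3.5+200,277/3.5+140),102); s=bot.state(); print(L,s["position"],abs(s["dq"]).max())
V=np.array([-np.sin(.072),np.cos(.072)]); O=np.array([537,-118.8]); d=L[:2]-O; print("dist",d@V,"lateral",d@[V[1],-V[0]])
E
```

```text
clock: 16.63
position: [524.9, 49.2, 104.2]
orientation: [0.681, 0.732, -0.0, -0.0]
ft_force: [-0.7, 0.2, -2.3]
grip_width: 0.411
gripper_force: 29.8
[524.36283521 -18.66416198 102.        ] [524.87931079  49.15893478 104.19560772] 0.001585630556743755
dist 100.78548796814478 lateral -5.400870701359598
```

```bash
python3 -m jog '{"dp":[[0,0,0],[0,0,0],[0,0,0],[0,0,0],[0,0,0]],"delta_rot":[[0,0,0],[0,0,0],[0,0,0],[0,0,0],[0,0,0]],"hand":[0.9,0.9,0.9,0.9,0.9]}'
python3 -m jog '{"dp":[[0,0,0],[0,0,0],[0,0,0],[0,0,0],[0,0,0]],"delta_rot":[[0,0,0],[0,0,0],[0,0,0],[0,0,0],[0,0,0]],"hand":[0.9,0.9,0.9,0.9,0.9]}'
python3 -m jog '{"dp":[[0,0,0],[0,0,0],[0,0,0],[0,0,0],[0,0,0]],"delta_rot":[[0,0,0],[0,0,0],[0,0,0],[0,0,0],[0,0,0]],"hand":[0.9,0.9,0.9,0.9,0.9]}'
python3 -m jog '{"dp":[[0,0,0],[0,0,0],[0,0,0],[0,0,0],[0,0,0]],"delta_rot":[[0,0,0],[0,0,0],[0,0,0],[0,0,0],[0,0,0]],"hand":[0.9,0.9,0.9,0.9,0.9]}'
python3 -m jog '{"dp":[[0,0,0],[0,0,0],[0,0,0],[0,0,0],[0,0,0]],"delta_rot":[[0,0,0],[0,0,0],[0,0,0],[0,0,0],[0,0,0]],"hand":[0.9,0.9,0.9,0.9,0.9]}'
python3 -m jog '{"dp":[[0,0,0],[0,0,0],[0,0,0],[0,0,0],[0,0,0]],"delta_rot":[[0,0,0],[0,0,0],[0,0,0],[0,0,0],[0,0,0]],"hand":[0.9,0.9,0.9,0.9,0.9]}'
python3 - <<'E'
from h import *
plan([502,285,104],-0.05)
E
```

```text
clock: 17.1
position: [524.9, 49.2, 104.2]
orientation: [0.681, 0.732, -0.0, -0.0]
ft_force: [-0.3, 1.0, -2.0]
grip_width: 0.413
gripper_force: 29.8
clock: 17.52
position: [524.9, 49.2, 104.2]
orientation: [0.681, 0.732, -0.0, -0.0]
ft_force: [-0.2, 0.2, -2.4]
grip_width: 0.415
gripper_force: 29.8
clock: 17.93
position: [524.9, 49.2, 104.2]
orientation: [0.681, 0.732, -0.0, -0.0]
ft_force: [-0.6, 0.0, -2.2]
grip_width: 0.413
gripper_force: 29.8
clock: 18.35
position: [524.9, 49.2, 104.2]
orientation: [0.681, 0.732, -0.0, -0.0]
ft_force: [0.3, -0.5, -1.9]
grip_width: 0.412
gripper_force: 29.8
clock: 18.77
position: [525.0, 49.2, 104.2]
orientation: [0.681, 0.732, -0.0, -0.0]
ft_force: [-0.1, 0.2, -1.9]
grip_width: 0.413
gripper_force: 29.8
clock: 19.18
position: [525.0, 49.2, 104.2]
orientation: [0.681, 0.732, -0.0, -0.0]
ft_force: [-0.2, 0.0, -3.2]
grip_width: 0.412
gripper_force: 29.8
dp [0.2369, -0.0059, 0.0002] rot [-0.0, -0.0, 0.0305] rows>= 2.8
dp [0.2361, -0.0204, 0.0002] rot [-0.0, -0.0, 0.0305] rows>= 2.8
```

```bash
python3 -m jog '{"dp":[[0.04,-0.001,0],[0.09,-0.002,0],[0.14,-0.003,0],[0.19,-0.005,0],[0.237,-0.006,0]],"delta_rot":[[0,0,0.006],[0,0,0.012],[0,0,0.018],[0,0,0.024],[0,0,0.0305]],"hand":[0.9,0.9,0.9,0.9,0.9]}'
python3 -m jog '{"dp":[[0.06,-0.005,0],[0.12,-0.01,0],[0.17,-0.015,0],[0.21,-0.018,0],[0.236,-0.02,0]],"delta_rot":[[0,0,0.008],[0,0,0.016],[0,0,0.022],[0,0,0.027],[0,0,0.0305]],"hand":[0.9,0.9,0.9,0.9,0.9]}'
python3 -m jog '{"dp":[[0,0,0],[0,0,0],[0,0,0],[0,0,0],[0,0,0]],"delta_rot":[[0,0,0],[0,0,0],[0,0,0],[0,0,0],[0,0,0]],"hand":[0.9,0.9,0.9,0.9,0.9]}'
python3 - <<'E'
from h import *
plan([502,285,26],-0.05)
E
```

```text
clock: 19.6
position: [513.1, 168.6, 104.2]
orientation: [0.703, 0.711, -0.0, -0.0]
ft_force: [0.7, -0.8, -3.2]
grip_width: 0.412
gripper_force: 29.8
clock: 20.02
position: [501.3, 288.3, 104.1]
orientation: [0.723, 0.69, 0.0, -0.001]
ft_force: [-0.6, 0.8, -2.7]
grip_width: 0.411
gripper_force: 29.8
clock: 20.43
position: [502.5, 283.4, 104.3]
orientation: [0.725, 0.688, -0.0, 0.0]
ft_force: [0.6, -0.5, -2.5]
grip_width: 0.412
gripper_force: 29.8
dp [0.0032, -0.0011, 0.1566] rot [-0.0001, 0.0002, -0.0012] rows>= 1.9
```

```bash
python3 -m jog '{"dp":[[0,0,0.04],[0,0,0.08],[0,0,0.115],[0,0,0.135],[0,0,0.148]],"delta_rot":[[0,0,0],[0,0,0],[0,0,0],[0,0,0],[0,0,0]],"hand":[0.9,0.9,0.9,0.9,0.9]}'
python3 -m jog '{"dp":[[0,0,0.002],[0,0,0.004],[0,0,0.006],[0,0,0.008],[0,0,0.01]],"delta_rot":[[0,0,0],[0,0,0],[0,0,0],[0,0,0],[0,0,0]],"hand":[0.9,0.9,0.9,0.9,0.9]}'
```

```text
clock: 20.85
position: [501.8, 284.0, 29.1]
orientation: [0.725, 0.689, -0.001, -0.0]
ft_force: [0.1, 1.1, -2.2]
grip_width: 0.413
gripper_force: 29.8
clock: 21.27
position: [502.6, 285.3, 25.9]
orientation: [0.725, 0.689, 0.001, -0.0]
ft_force: [0.9, -0.3, -2.6]
grip_width: 0.413
gripper_force: 29.8
```

```bash
python3 -m jog '{"dp":[[0,0,0.001],[0,0,0.002],[0,0,0.003],[0,0,0.004],[0,0,0.004]],"delta_rot":[[0,0,0],[0,0,0],[0,0,0],[0,0,0],[0,0,0]],"hand":[0.9,0.9,0.9,0.9,0.9]}'
```

```text
clock: 21.68
position: [502.3, 285.2, 24.2]
orientation: [0.725, 0.689, 0.0, -0.0]
ft_force: [-2.6, -0.9, 5.7]
grip_width: 0.411
gripper_force: 29.8
```

Contact with the mat. I'll open, lift away and check.

```bash
python3 -m jog '{"dp":[[0,0,0],[0,0,0],[0,0,0],[0,0,0],[0,0,0]],"delta_rot":[[0,0,0],[0,0,0],[0,0,0],[0,0,0],[0,0,0]],"hand":[0.3,0.2,0.1,0,0]}'
python3 -m jog '{"dp":[[0,0,0],[0,0,0],[0,0,0],[0,0,0]],"delta_rot":[[0,0,0],[0,0,0],[0,0,0],[0,0,0]],"hand":[0,0,0,0]}'
python3 -m jog '{"dp":[[0,0,-0.03],[0,0,-0.09],[0,0,-0.17],[0,0,-0.25],[0,0,-0.33]],"delta_rot":[[0,0,0],[0,0,0],[0,0,0],[0,0,0],[0,0,0]],"hand":[0,0,0,0,0]}'
python3 -m jog '{"dp":[[0,0,-0.06],[0,0,-0.12],[0,0,-0.16],[0,0,-0.16],[0,0,-0.16]],"delta_rot":[[0,0,0],[0,0,0],[0,0,0],[0,0,0],[0,0,0]],"hand":[0,0,0,0,0]}'
python3 - <<'E'
from h import *
s=bot.state(); print(s["position"]); c=bot.capture("wrist"); cv2.imwrite("pics/w6.png",c["frame"][:,:,::-1])
d=bot.capture("scene")
w=np.hstack([c["frame"][:260],]) 
a=cv2.resize(d["frame"][150:260,200:400],(560,308),interpolation=cv2.INTER_CUBIC)
cv2.imwrite("pics/w6.png",np.vstack([w,a])[:,:,::-1])
E
```

```text
clock: 22.1
position: [502.2, 285.1, 23.2]
orientation: [0.725, 0.689, -0.0, -0.0]
ft_force: [-0.3, 0.6, -0.1]
grip_width: 0.702
gripper_force: 0.0
clock: 22.43
position: [502.1, 285.0, 23.2]
orientation: [0.725, 0.689, -0.0, -0.0]
ft_force: [0.5, 0.7, -0.1]
grip_width: 0.969
gripper_force: 0.0
clock: 22.85
position: [501.8, 284.6, 189.8]
orientation: [0.725, 0.689, -0.001, -0.0]
ft_force: [1.3, 0.9, -0.1]
grip_width: 0.998
gripper_force: 0.0
clock: 23.27
position: [502.5, 285.2, 269.3]
orientation: [0.725, 0.689, 0.001, -0.0]
ft_force: [-1.0, -0.1, -0.4]
grip_width: 0.999
gripper_force: 0.0
[502.52000128 285.18292446 269.34096915]
```

View pics/w6.png

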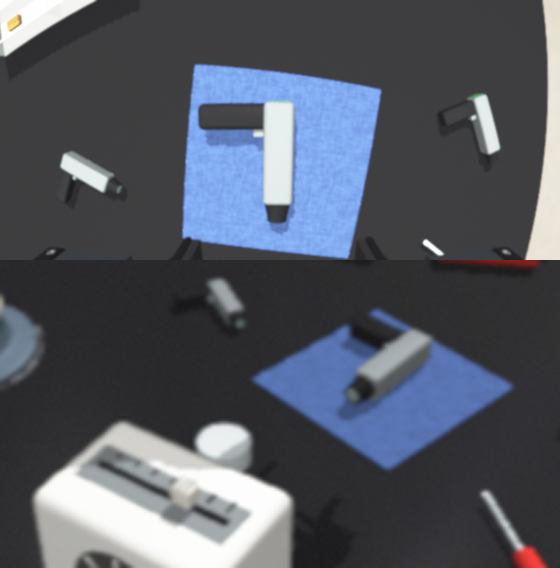

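The thermometer lies flat near the middle of the mat (barrel column about 279 in the wrist view). The grip still stands up in the catch at (183,492) in the scene part.

```bash
python3 -c "
from workcell import bot
print(bot.job_done())"
```

```text
the job is handed in; nothing more can be done
None
```

The job is handed in; no verdict came back: the heater grip stands up in the on catch, the thermometer was aimed at the outlet from about 10 cm and held still for over 2.5 s, and it lies on its side, released, near the middle of its mat.

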